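Bed a drawer front in the gluing jig and offer up its brass knob with the tongs

TASK

We are about to glue a polished brass knob into a small drawer front. First lay the drawer front in the pocket of the wooden gluing jig, bore upwards, flat and fully home, and let go of it; then take the spring tongs, squeeze them shut on the head of the brass knob that stands in the drying board and lift it out, never touching the degreased brass with your own fingers. Finish while still squeezing the tongs, with the knob hanging spigot down over the bore of the drawer front, a few centimetres clear of the wood, and leave the wooden knob and the other things on the bench as they are.

Things in the scene. Friction and masses are not known exactly. Their poses are not given: they have to be found in the camera images.
- drawer_front: small drawer front, a plain rectangular pale wooden board 60 (x) x 100 (y) x 20 mm, about 0.11 kg, lying flat on the bench. Origin: centre of its underside; z up, y along its length. A blind bore, 15 mm wide and 15 mm deep, opens in the middle of its top face.
- jig: gluing jig fixed to the bench: plywood base 110 (x) x 150 (y) x 8 mm; on it wooden rails, 18 mm wide and 14 mm high, frame a pocket 64 (x) x 104 (y) mm. The rails' top inner edges slope outwards by 4 mm as a lead-in. The middle 50 mm of both long sides has no rail, so that fingers pass down there. Origin: centre of its underside; z up, y along the pocket's length.
- jig_pocket (a point): centre of the pocket's floor, 8 mm above the bench, axes as the jig's. The front is home when its underside lies on this floor; it has 2 mm of play all round and fits either way round.
- tongs: spring tongs of steel strip, 178 mm long, 26 mm high, 0.11 kg, lying flat on the bench. Two arms spread from an upright pin at the heel and swing level about it. Origin: foot of the pin; z up, x along the centre line from heel to jaws when open. The -y arm belongs to this body, the other is hinged: at joint value q the centre line points q/2 to the -y side of x.
- tongs_arm (a joint): closing angle of the tongs (rad): 0 open (the start), about 0.22 closed on the brass knob, 0.33 shut empty. A spring opens them: at the scales it takes 5 N at 0 and 8 N at 0.22; more squeeze goes into the knob. Width over the scales shrinks by 87 mm per rad, the jaws' gap by 165 mm. Squeezed a little (0.05 to 0.1) they can be carried open.
- brass_knob: polished brass knob, 0.06 to 0.09 kg, upright in one of the drying board's two holes. Origin: centre of the spigot's lower end; z up. Spigot 12 mm in diameter to z = 16 mm; collar 21 mm in diameter, resting on the board, to 19 mm; neck 14 mm to 27 mm; then the round head, straight upright sides, 26 mm in diameter, 27 to 43 mm; low dome to 47 mm.
- wooden_knob: the other knob in the drying board: wooden, slender and taller, 68 mm over all, its round top 23 mm in diameter. Stays where it is. Origin: centre of the spigot's lower end; z up.
- drying_board: drying board fixed to the bench, a dark wooden block 50 (x) x 120 (y) x 24 mm with two 14 mm holes, 18 mm deep, 38 mm either side of its middle along y. Origin: centre of its underside; z up. Its long sides are clear for the tongs. Either knob may stand in either hole.
- glue_jar: glue jar, 59 mm in diameter, 76 mm tall; a bystander. Origin: centre of its underside.
- oak_wedge: small loose oak wedge, 26 x 80 x 18 mm, lying on the bench; a bystander. Origin: centre of its underside.
- wax_tin: round flat wax tin, 67 mm in diameter, 24 mm high; a bystander. Origin: centre of its underside.
- tongs_scale (a point): middle of the outer face of the -y arm's dark wooden handle scale (one on each arm, 52 mm long, 26 mm high, centred 87 mm from the pin, 13 mm above the underside). Squeeze here, a finger outside each scale. Width over both scales' middles: 57 mm open (63 at their front ends), 38 mm (parallel) closed on the brass knob, 28 mm shut empty.
- tongs_jaw (a point): middle of the -y arm's jaw, root of its V, 13 mm above the underside. Each jaw is a shallow upright V, 22 mm long and 18 mm high, 4 mm deep, its middle 165 mm from the pin, 78 mm beyond the middle of the scales. Gap between the jaws' edges: 56 mm open (79 mm overall), 0 shut.
Not all that is in view belongs to the job. What is shaped like the drawer_front but turquoise is not meant.

How it is judged:
By the outcome, as a careful person would: the job done as asked, in the order asked, and still so for the second after the job is handed in, while the arm keeps its last pose, push and grip.
It also fails if it takes over 67 s, if anything falls off the work surface, if the arm or the gripper's body presses on something with over 40 N, if the wrist force passes 120 N, or if a joint passes its speed limit or range.

ROBOT

A 6-joint arm with a two-finger parallel gripper is mounted at the origin on a cart in front of the work surface, level with it; the furniture and walls round the work are solid. World frame = base frame: x ahead of the robot, y to its left, z up, the work surface at z = 0. Lengths are in m, angles in degrees, forces in N, time in s.
With the tool pointing down it reaches from about 0.275 to 0.75 m from the base axis. Payload 10.2 kg.
Tool frame: the origin (TCP) lies at the very end of the fingers, on their centre line; the grasp point (between the pads) lies r.grip_depth behind it (r.grip_depth is the distance from the TCP to the grasp point, in m); z points along the fingers, y is the direction in which the jaws open and shut (so a half turn about z gives the same grasp; the last joint's range is limited). The gripper opens to 85 mm and grips with 20 to 120 N. Pads are 22 mm wide; open, the fingers measure 114 mm over their backs; the gripper's body (76 mm by 85 mm) begins 54 mm behind the grasp point. The pads swing forward as they close: fully open they stand 13 mm farther back than shut.
Start: joints at [50.283, 17.928, 85.812, -0, 76.261, -12.8], TCP at [0.238, 0.468, 0.231] pointing down, gripper open.
Joint ranges: [-168.41, 168.41], [-55.51, 124.54], [10.69, 146.95], [-70.63, 250.63], [1, 178], [-165.06, 165.06]. Speed limits (degrees/s): [136.94, 136.94, 172.46, 180, 180, 180].

INTERFACE

Orientations are given as a 3x3 rotation matrix whose columns are the frame's x, y, z axes.
In Python, from station import r, viewer gives the robot as it stands.
- The arm moves only by the tool servo_tool, never from a script. Its arguments are lists of equal length, an entry for each row: "travel": the shift along the world's x, y, z in cm, a list of three; "twist": the turn, a rotation vector about the world's x, y, z in degrees, a list of three. In form: {"travel": [[x, y, z], ...], "twist": [[wx, wy, wz], ...]}. A call has 1 to 8 rows; each row shifts and turns the commanded pose from where the row before left it; what a row does not reach is not made up. A row lasts 1/10 s, in which the tool goes at most 50 mm and 8.59 degrees, less where a joint would pass 70% of its speed; a pose out of reach is approached as far as the arm can. A call with a gripper value outside its range is refused whole. "grip" is the opening, from 0 (shut) to 1 (fully open), set as the call begins (left out, the last holds). The fingers move at their own pace and stop on an object; "newtons" is the grip in N (left out, the last holds). Time passes only in rows, so rows that do not move let the fingers close. It gives the time, the measured TCP pose, the force and the opening at its end, in the units of the state.
- r.state(): the state, without advancing time (a new reading comes with each control period).
- viewer.grab_frame(name): name is "side" or "top" or "wrist"; returns a dict with "color" (420x560x3 uint8, red, green, blue), "range_z" (420x560 float32, m along the optical axis (not along the pixel's ray), 0 where there is no reading), "fx", "fy", "cx", "cy" (pixels), "view" (4x4, takes a point from world to camera coordinates). Camera axes: x right, y down, z forward; pixel columns grow to the right and rows downward; lengths in m; the calibration is good to about 2 mm. A picture is of the moment at which its call begins.
- r.close_job(): hands the job in, once; it reports no verdict.
The state is a dict: "clock": time; "qpos": joint angles; "qvel": joint speeds; "joint_efforts": joint torques, N m; "eef_pos": TCP position; "tcp_rot": TCP orientation; "contact_force": force on the tool from outside, world axes, zero at the start; "torque": the same for the moment, N m; "finger_gap": finger opening in m.
Only numpy, scipy, OpenCV 4.12 (cv2) and the standard library are available. Lean on these libraries where they do the work, as an engineer would, in place of code of your own. Each camera call takes 0.05 s, during which the arm holds its last target. There are 200 camera calls.

## Working session

There is one attempt and no reset: what is moved stays moved. The work goes in short steps, Python scripts to look and compute and a tool call to move; the robot and the scene stay as the last step left them, time stands still between calls to the robot, and variables do not carry over. Pictures are saved under pics/ and viewed, about 8 in all and at most 12, crops included, and the job is handed in when it is done.

Besides the shell and the picture viewer there is one more tool, called after "Emit:" as name(argument=value, ...), one argument or row to a line, values as JSON. servo_tool: Moves the arm, as the interface text tells. Its arguments: {"type":"object","properties":{"travel":{"type":"array"},"twist":{"type":"array"},"grip":{"type":"number"},"newtons":{"type":"number"}},"required":["travel","twist"]}

```bash
ls; mkdir -p pics
cat > h.py <<'E'
import numpy as np, cv2
from station import r, viewer
def grab(n):
    f=viewer.grab_frame(n); f['view']=np.array(f['view']); return f
def save(f,name,box=None,scale=1):
    c=f['color'][:,:,::-1]
    if box: c=c[box[1]:box[3],box[0]:box[2]]
    cv2.imwrite('pics/'+name,cv2.resize(np.ascontiguousarray(c),None,fx=scale,fy=scale))
def pts(f):
    z=f['range_z']; v,u=np.indices(z.shape)
    P=np.stack([(u-f['cx'])/f['fx']*z,(v-f['cy'])/f['fy']*z,z],-1)
    R=f['view'][:3,:3];t=f['view'][:3,3]
    return (P-t)@R
def ray(f,u,v,zp):
    R=f['view'][:3,:3];t=f['view'][:3,3]
    o=-R.T@t; d=R.T@np.array([(u-f['cx'])/f['fx'],(v-f['cy'])/f['fy'],1])
    return o+d*(zp-o[2])/d[2]
E
python3 - <<'E'
from h import *
s=r.state(); print(s['clock'],s['eef_pos'],s['tcp_rot'],s['contact_force'],s['finger_gap'],r.grip_depth)
a=grab('top');b=grab('side')
save(a,'top0.png');save(b,'side0.png')
np.savez('f0.npz',tz=a['range_z'],tc=a['color'])
P=pts(a);print(a['view'],a['fx']); print(P[::60,::70].round(3).tolist())
E
```

```text
pics
0.0 [0.23751506 0.46790086 0.23071527] [[-8.91638881e-01  4.52746458e-01 -8.66221113e-04]
 [ 4.52747184e-01  8.91638337e-01 -1.03133884e-03]
 [ 3.05420945e-04 -1.31176098e-03 -9.99999093e-01]] [ 0.08600489 -0.27969802  0.52178487] 0.08544318345896706 0.0187
[[-0.02025013 -0.99949508 -0.02448501  0.23850433]
 [-0.99957376  0.02075469 -0.02053154  0.44053591]
 [ 0.02102935  0.02405881 -0.99948934  0.92493337]
 [ 0.          0.          0.          1.        ]] 411.1050326292683
[[[1.447, 1.517, -0.855], [1.434, 1.196, -0.851], [1.428, 0.884, -0.858], [1.415, 0.57, -0.854], [1.407, 0.259, -0.859], [0.426, 0.207, 0.939], [1.382, -0.353, -0.851], [1.375, -0.658, -0.857]], [[1.179, 1.525, -0.863], [1.164, 1.199, -0.851], [1.157, 0.887, -0.857], [0.758, 0.376, 0.112], [0.775, 0.235, 0.059], [1.131, -0.043, -0.862], [0.782, -0.077, 0.018], [1.111, -0.65, -0.857]], [[0.905, 1.518, -0.852], [0.897, 1.204, -0.856], [0.669, 0.566, -0.005], [0.664, 0.402, -0.001], [0.66, 0.24, -0.0], [0.655, 0.08, 0.001], [0.652, -0.08, -0.004], [0.848, -0.64, -0.854]], [[0.637, 1.523, -0.857], [0.533, 0.732, -0.003], [0.528, 0.563, 0.008], [0.524, 0.402, 0.009], [0.521, 0.243, -0.0], [0.518, 0.083, -0.002], [0.514, -0.075, 0.0], [0.587, -0.63, -0.849]], [[0.37, 1.527, -0.861], [0.394, 0.718, 0.024], [0.39, 0.567, 0.001], [0.387, 0.406, 0.001], [0.385, 0.245, 0.018], [0.381, 0.086, -0.0], [0.334, -0.329, -0.865], [0.329, -0.623, -0.85]], [[0.258, 0.897, 0.0], [0.255, 0.733, -0.0], [0.253, 0.57, -0.001], [0.25, 0.408, 0.001], [0.248, 0.248, 0.002], [0.108, -0.0, -0.716], [0.076, -0.32, -0.858], [0.072, -0.617, -0.854]], [[0.12, 0.896, 0.002], [0.291, 0.438, 0.528], [0.237, 0.43, 0.366], [0.115, 0.41, 0.003], [-0.173, 0.291, -0.855], [0.11, 0.092, -0.0], [0.108, -0.065, -0.0], [-0.182, -0.607, -0.849]]]
```

View pics/top0.png

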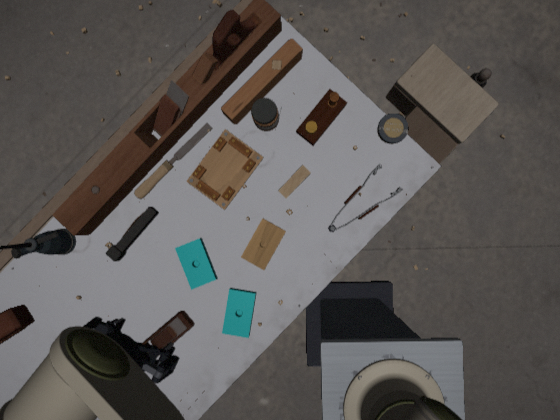

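View pics/side0.png

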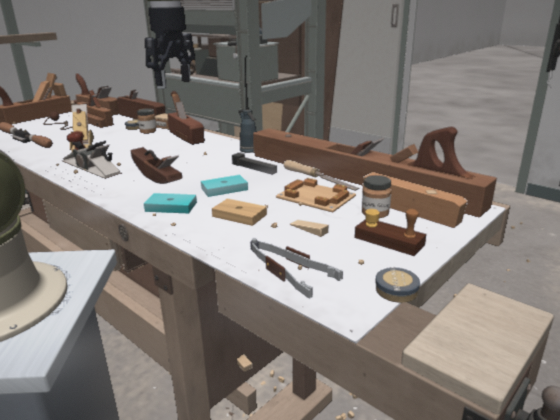

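Top picture: the drawer front is the pale board at (264,244). Things that could be taken for it: turquoise boards at (196,263) and (239,312), the oak wedge at (294,181), and the plane and block at the back. The jig is at (226,168). In the drying board the brass knob is at (311,127) and the wooden knob at (333,100). The tongs' heel is at (332,228), with jaws at (379,167) and (398,190). I choose the pale board with the bore.

```bash
cat > m.py <<'E'
from h import *
f=grab('top'); save(f,'crop1.png',(165,75,425,260),3)
hsv=cv2.cvtColor(f['color'],cv2.COLOR_RGB2HSV)
bg=f['color'].astype(int); sat=hsv[...,1]
print('hsv front',hsv[250,262],'bench',hsv[210,300],'jig',hsv[140,228],hsv[168,226],'board',hsv[115,322])
fg=((sat>70)|(hsv[...,2]<120)).astype(np.uint8)
cs,_=cv2.findContours(fg,cv2.RETR_EXTERNAL,cv2.CHAIN_APPROX_NONE)
P=pts(f)
for c in cs:
    A=cv2.contourArea(c)
    if 150<A<6000:
        rc=cv2.minAreaRect(c); (u,v),_,_=rc
        m=np.zeros(fg.shape,np.uint8);cv2.drawContours(m,[c],-1,1,-1)
        zz=np.median(P[...,2][m>0])
        B=np.array([ray(f,*p,zz)[:2] for p in cv2.boxPoints(rc)])
        e=B[1]-B[0];g=B[2]-B[1]
        L=[np.linalg.norm(e),np.linalg.norm(g)]
        l=e if L[0]>L[1] else g
        print(A,(int(u),int(v)),'z%.3f'%zz,B.mean(0).round(4),np.round(L,4),'long axis deg %.1f'%(np.degrees(np.arctan2(l[1],l[0]))%180))
E
python3 m.py
```

```text
hsv front [ 16 114 112] bench [120   9 145] jig [ 14 110 111] [ 17 107 117] board [ 10 182  42]
489.5 (76, 416) z0.521 [0.2319 0.4352] [0.0361 0.0381] long axis deg 48.5
836.5 (10, 321) z0.052 [0.2203 0.8349] [0.0936 0.0602] long axis deg 120.7
1231.5 (239, 312) z0.020 [0.226  0.3392] [0.1046 0.0622] long axis deg 169.5
1217.0 (195, 262) z0.020 [0.3376 0.4343] [0.0653 0.1007] long axis deg 21.0
1121.5 (263, 243) z0.021 [0.3776 0.2822] [0.0999 0.0602] long axis deg 149.6
906.5 (132, 232) z0.022 [0.4078 0.577 ] [0.1515 0.0481] long axis deg 133.8
348.5 (293, 181) z0.011 [0.5174 0.2117] [0.0784 0.0272] long axis deg 133.8
399.0 (359, 203) z0.021 [0.4634 0.0656] [0.184  0.0775] long axis deg 130.0
3073.5 (226, 170) z0.009 [0.546  0.3646] [0.1496 0.1192] long axis deg 142.3
877.0 (172, 160) z0.016 [0.5702 0.4856] [0.2311 0.0275] long axis deg 133.8
1294.5 (321, 116) z0.025 [0.6586 0.1468] [0.127 0.054] long axis deg 139.9
3038.5 (273, 91) z0.057 [0.7066 0.2509] [0.222  0.1186] long axis deg 133.8
```

View pics/crop1.png

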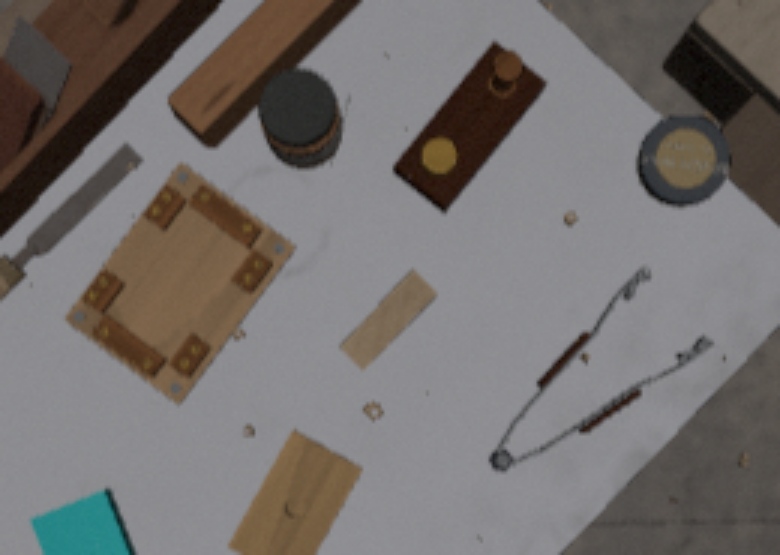

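Crop: the pale board with the bore is the drawer front (at about (295,505) in the crop), the turquoise boards are excluded, and the brass knob is the yellow head at (438,156). Moving over the front.

Emit:
servo_tool(
  travel=[
    [2.4,-3.1,0],
    [2.4,-3.1,0],
    [2.3,-3.1,0],
    [2.3,-3.1,0],
    [2.3,-3.1,0],
    [2.3,-3.1,0],
    [0,0,0],
    [0,0,0],
  ],
  twist=[
    [0,0,-1],
    [0,0,-1],
    [0,0,-1],
    [0,0,-0.5],
    [0,0,0],
    [0,0,0],
    [0,0,0],
    [0,0,0],
  ],
  grip=1,
)

```text
clock: 0.95
eef_pos: [0.3778, 0.2818, 0.2311]
tcp_rot: [[-0.862, 0.508, -0.001], [0.508, 0.862, 0.0], [0.001, -0.0, -1.0]]
contact_force: [-0.3, -0.0, 0.5]
finger_gap: 0.0854
```

Run:
```python
from h import *
f=grab('wrist'); save(f,'w1.png')
s=r.state();print(s['clock'],s['eef_pos'],s['tcp_rot'])
hsv=cv2.cvtColor(f['color'],cv2.COLOR_RGB2HSV)
P=pts(f); print(f['view'].round(3),f['fx'],ray(f,280,210,.02))
```

```text
1.0 [0.37736672 0.28239365 0.23116107] [[-8.62308900e-01  5.06382357e-01 -5.18972703e-04]
 [ 5.06382387e-01  8.62309035e-01  8.29556201e-05]
 [ 4.89522113e-04 -1.91265266e-04 -9.99999862e-01]]
[[ 0.508  0.861 -0.    -0.435]
 [ 0.82  -0.484  0.307 -0.212]
 [ 0.264 -0.156 -0.952  0.324]
 [ 0.     0.     0.     1.   ]] 339.42078171252786 [0.40881201 0.26528683 0.02      ]
```

View pics/w1.png

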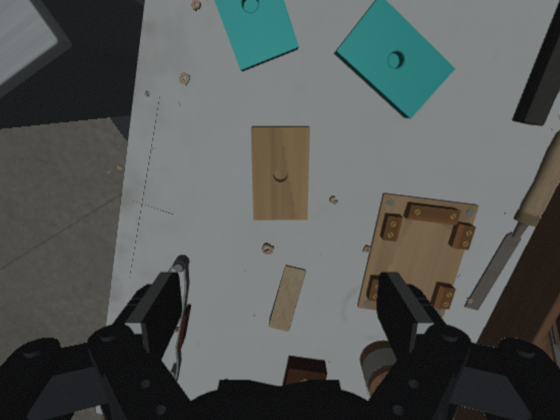

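The wrist view shows the front upright at (280,173) with its bore and the jig at (418,252), partly behind a finger. I'll measure the front's top face.

```bash
cat >> h.py <<'E'
def rect(f,u,v,zp,lo=(10,60,60),hi=(25,200,255)):
    hsv=cv2.cvtColor(f['color'],cv2.COLOR_RGB2HSV)
    m=cv2.inRange(hsv,lo,hi); m=cv2.morphologyEx(m,cv2.MORPH_OPEN,np.ones((3,3)))
    cs,_=cv2.findContours(m,cv2.RETR_EXTERNAL,cv2.CHAIN_APPROX_NONE)
    c=min(cs,key=lambda c:-cv2.pointPolygonTest(c,(u,v),True))
    W=np.array([ray(f,*p[0],zp)[:2] for p in c])
    rc=cv2.minAreaRect((W*1000).astype(np.float32))
    B=cv2.boxPoints(rc)/1000; e=B[1]-B[0];g=B[2]-B[1]
    l=e if np.linalg.norm(e)>np.linalg.norm(g) else g
    return np.array(rc[0])/1000,rc[1],np.degrees(np.arctan2(l[1],l[0]))%180
E
python3 - <<'E'
from h import *
f=grab('wrist'); print(rect(f,270,190,.02)); print('bore',ray(f,280.5,174,.02))
g=grab('top'); print(rect(g,255,255,.02))
E
```

```text
(array([0.3745932 , 0.28545309]), (59.14519500732422, 99.04576110839844), np.float32(149.52826))
bore [0.37413519 0.28667498 0.02      ]
(array([0.54670447, 0.36591974]), (109.17573547363281, 146.1785430908203), np.float32(141.98096))
```

Emit:
servo_tool(
  travel=[
    [-0.15,0.15,-4],
    [0,0,-4],
    [0,0,-4],
    [0,0,-4],
    [0,0,-3.5],
    [0,0,-2],
    [0,0,-1.2],
    [0,0,0],
  ],
  twist=[
    [0,0,0],
    [0,0,0],
    [0,0,0],
    [0,0,0],
    [0,0,0],
    [0,0,0],
    [0,0,0],
    [0,0,0],
  ],
  grip=1,
)

```text
clock: 1.9
eef_pos: [0.3753, 0.2839, 0.0034]
tcp_rot: [[-0.863, 0.505, -0.002], [0.505, 0.863, -0.001], [0.001, -0.002, -1.0]]
contact_force: [0.5, 0.4, -0.2]
finger_gap: 0.0852
```

Emit:
servo_tool(
  travel=[
    [0,0,0],
    [0,0,0],
    [0,0,0],
    [0,0,0],
    [0,0,0],
    [0,0,0],
    [0,0,0],
  ],
  twist=[
    [0,0,0],
    [0,0,0],
    [0,0,0],
    [0,0,0],
    [0,0,0],
    [0,0,0],
    [0,0,0],
  ],
  grip=0,
  newtons=35,
)

```text
clock: 2.6
eef_pos: [0.3768, 0.2841, 0.0056]
tcp_rot: [[-0.862, 0.506, 0.002], [0.506, 0.862, 0.001], [-0.001, 0.002, -1.0]]
contact_force: [-1.3, 0.6, 6.5]
finger_gap: 0.059
```

Emit:
servo_tool(
  travel=[
    [0,0,1],
    [0,0,3],
    [0,0,4],
    [0,0,4],
    [0,0,4],
    [0,0,0],
    [0,0,0],
  ],
  twist=[
    [0,0,0],
    [0,0,0],
    [0,0,0],
    [0,0,0],
    [0,0,0],
    [0,0,0],
    [0,0,0],
  ],
)

```text
clock: 3.3
eef_pos: [0.3762, 0.2836, 0.1653]
tcp_rot: [[-0.862, 0.506, 0.002], [0.506, 0.862, 0.001], [-0.001, 0.002, -1.0]]
contact_force: [-0.3, -0.3, -1.6]
finger_gap: 0.0589
```

Run:
```python
from h import *
s=r.state();T=s['eef_pos'];print(s['clock'],T,s['contact_force'],s['finger_gap'])
f=grab('wrist'); save(f,'w2.png')
P=pts(f);
```

```text
3.3 [0.37619454 0.28363132 0.16525192] [-0.28187261 -0.2718743  -1.56715443] 0.0589353505053176
```

View pics/w2.png

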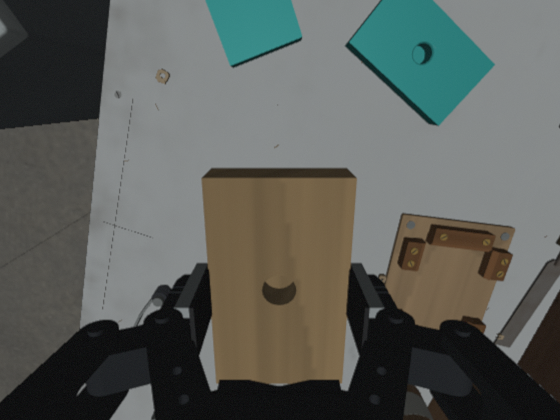

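Held: the board spans columns 205–355 with its far top edge at row 178 and its bore at (279,291). Next I move so that the jig lies clear in the upper right of the wrist view, turning about -7.5°.

Emit:
servo_tool(
  travel=[
    [1.6,-0.9,1],
    [1.6,-0.9,1],
    [1.6,-0.9,1],
    [1.6,-0.9,0.5],
    [1.6,-0.9,0],
    [0,0,0],
    [0,0,0],
    [0,0,0],
  ],
  twist=[
    [0,0,-1.5],
    [0,0,-1.5],
    [0,0,-1.5],
    [0,0,-1.5],
    [0,0,-1.5],
    [0,0,0],
    [0,0,0],
    [0,0,0],
  ],
)

```text
clock: 4.15
eef_pos: [0.4554, 0.2389, 0.1987]
tcp_rot: [[-0.789, 0.614, -0.001], [0.614, 0.789, -0.0], [0.001, -0.001, -1.0]]
contact_force: [0.3, -0.1, -0.8]
finger_gap: 0.0593
```

Run:
```python
from h import *
s=r.state();T=s['eef_pos'];print(s['clock'],T,s['tcp_rot'])
f=grab('wrist'); save(f,'w3.png')
P=pts(f); print('top of board depth z',np.median(P[230:250,250:300,2])); 
np.savez('w3.npz',**f)
```

```text
4.15 [0.45544036 0.23886191 0.19866395] [[-7.89325342e-01  6.13973349e-01 -1.49371683e-03]
 [ 6.13974297e-01  7.89325982e-01 -2.38048256e-04]
 [ 1.03287422e-03 -1.10500126e-03 -9.99998856e-01]]
top of board depth z 0.21259738262456412
```

View pics/w3.png

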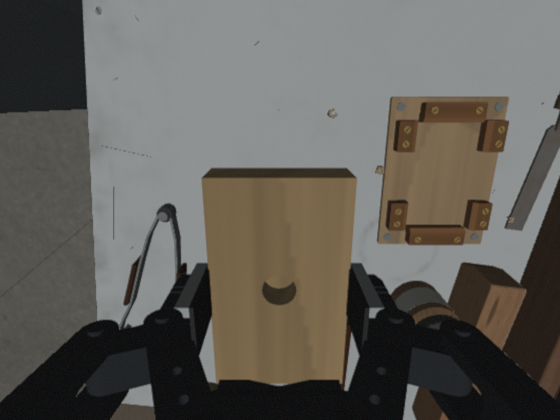

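Run:
```python
from h import *
f=dict(np.load('w3.npz'))
for k in('fx','fy','cx','cy'): f[k]=float(f[k])
hsv=cv2.cvtColor(f['color'],cv2.COLOR_RGB2HSV)
print(hsv[160,440],hsv[110,450],hsv[60,440],hsv[240,280])
print('base',rect(f,440,180,.008,(3,60,40),(25,255,255)))
# corners by hand
C=np.array([ray(f,*p,.008)[:2] for p in [(390,97),(508,97),(483,243),(378,244)]]);print(C.round(4),C.mean(0))
# rails' mask -> rails top contour
m=cv2.inRange(hsv,(0,130,30),(14,255,255)); m[:80]=0;m[255:]=0;m[:,:370]=0;m[:,515:]=0
n,l,st,ce=cv2.connectedComponentsWithStats(m)
for i in range(1,n):
  if st[i,4]>60: print(st[i],ce[i].round(1),ray(f,*ce[i],.020)[:2].round(4))
s=r.state();T=s['eef_pos'];R=s['tcp_rot']; zt=T[2]+.0139
E=[(206,179),(354,179)]
for p in E: print('board corner in tool', (np.array(R).T@(ray(f,*p,zt)-T)).round(4))
# bore: dark ellipse
g=cv2.cvtColor(f['color'],cv2.COLOR_RGB2GRAY)[265:315,250:310]; print(g[::4,::4])
print('bore in tool',(np.array(R).T@(ray(f,279,289,zt)-T)).round(4))
```

```text
[ 17  90 122] [ 13 131  82] [ 90   5 144] [ 18  99 116]
base (array([0.54638617, 0.368634  ]), (120.13037109375, 148.71524047851562), np.float32(142.07422))
[[0.4541 0.3711]
 [0.5215 0.4577]
 [0.6403 0.3701]
 [0.5727 0.2814]] [0.54715208 0.37009712]
[421 103  67  20 880] [454.9 112.5] [0.4995 0.4075]
[396 121  22  31 364] [406.8 135.9] [0.4906 0.362 ]
[478 121  30  31 451] [492.6 135.5] [0.5393 0.425 ]
[388 201  20  29 290] [398.1 215.8] [0.5527 0.3141]
[466 201  25  29 368] [477.  214.9] [0.6002 0.3767]
[407 226  58  18 711] [435.7 234.5] [0.5934 0.3337]
board corner in tool [ 0.0508 -0.028  -0.0138]
board corner in tool [ 0.0508  0.0291 -0.0139]
[[103  98  95  94  96  98 100 101 100  96  97  99 105 107 107]
 [104  98  94  94  96  99 101 100 100  97  97 100 107 107 106]
 [103  99  94  94  96  99 101 100 100  97  96  99 105 107 106]
 [103 100  96  95  95 101 105 102  96  94  97  99 104 109 107]
 [104  99  94  93 100 106 106 102  96  96  98  96  99 106 107]
 [103 102  95  85  42  95 105 103  95  95  53  52  98 107 105]
 [105  99  97  59  43  43  45  46  43  45  48  45  99 106 107]
 [104 102  96  70  42  43  43  41  44  46  47  48  99 107 107]
 [103 102  96  95  39  41  44  41  46  48  47  85  99 107 106]
 [104 101  95  97  91  41  44  43  46  46  75  98  99 108 105]
 [104 101  95  95  97  98  96  86  90  98  98  99  99 103 107]
 [106 102  96  94  97  98 100 102  99  96  98  98  98  99 106]
 [104 103  97  96  97  98 101 104 100  98  99  98  97 101 107]]
bore in tool [ 0.0026  0.0001 -0.0139]
```

Emit:
servo_tool(
  travel=[
    [1.5,2.1,0],
    [1.9,2.7,0],
    [1.9,2.7,-2],
    [1.9,2.7,-3],
    [1.9,2.7,-3],
    [0,0,-3],
    [0,0,-2],
    [0,0,0],
  ],
  twist=[
    [0,0,0],
    [0,0,0],
    [0,0,0],
    [0,0,0],
    [0,0,0],
    [0,0,0],
    [0,0,0],
    [0,0,0],
  ],
)

```text
clock: 5.0
eef_pos: [0.5452, 0.3674, 0.0659]
tcp_rot: [[-0.789, 0.614, -0.006], [0.614, 0.79, -0.003], [0.003, -0.006, -1.0]]
contact_force: [1.3, -0.6, -1.0]
finger_gap: 0.059
```

Run:
```python
from h import *
s=r.state();T=s['eef_pos'];print(s['clock'],T,s['tcp_rot'])
f=grab('wrist'); g=grab('side'); np.savez('w4.npz',**f)
a=f['color'][:,:,::-1]; b=cv2.resize(np.ascontiguousarray(g['color'][130:290,230:480,::-1]),None,fx=2.2,fy=2.2)
c=np.zeros((420,240,3),np.uint8); 
save(f,'w4.png',(120,30,480,400),1.6)
save(g,'s4.png',(230,110,480,270),3)
```

```text
5.0 [0.54515366 0.36742283 0.06589701] [[-0.78949909  0.6137238  -0.00585613]
 [ 0.61374418  0.78950078 -0.00256992]
 [ 0.0030462  -0.00562312 -0.99997955]]
```

View pics/w4.png

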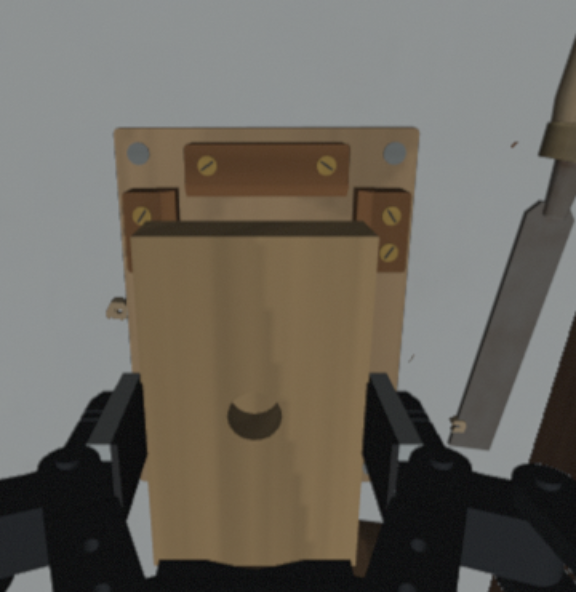

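The view shows the board squarely over the jig, with the jig's far base corners at crop (115,128) and (418,128), rail ends at (178,192) and (356,192), and the board's corners at (132,236) and (378,236).

Run:
```python
from h import *
f=dict(np.load('w4.npz'))
for k in('fx','fy','cx','cy'): f[k]=float(f[k])
s=r.state();T=s['eef_pos'];R=np.array(s['tcp_rot']);R0=R.copy()
def t(u,v,z): return (R.T@(ray(f,120+u/1.6,30+v/1.6,z)-T))[:2].round(4)
print('T',T)
print('base corners',t(115,128,.008),t(418,128,.008),'expect half 75,55')
print('left base edge low',t(131,340,.008),'right',t(402,340,.008))
print('end rail outer edge top',t(186,143,.022),t(350,143,.022),'x expect 70, y mean')
print('side rail outer far corner',t(124,190,.022),t(411,190,.022),'y 50')
print('screws end',t(207,166,.022),t(326,166,.022),'side',t(141,216,.022),t(392,216,.022),'washers',t(138,153,.008),t(394,153,.008))
zt=T[2]+.0139
print('board',t(132,236,zt),t(378,236,zt),'bore',t(255,415,zt))
P=pts(f);print('ztop',np.median(P[200:250,230:330,2]))
```

```text
T [0.54709523 0.36798156 0.07006046]
base corners [ 0.0757 -0.0512] [0.0757 0.0561] expect half 75,55
left base edge low [-0.0058 -0.0512] right [-0.0056  0.0571]
end rail outer edge top [ 0.0713 -0.0244] [0.0713 0.0301] x expect 70, y mean
side rail outer far corner [ 0.0558 -0.0462] [0.0558 0.0516] y 50
screws end [ 0.0638 -0.0176] [0.0638 0.0224] side [ 0.0468 -0.041 ] [0.0469 0.0458] washers [ 0.0671 -0.0436] [0.0671 0.0483]
board [ 0.0534 -0.03  ] [0.0534 0.0275] bore [ 0.0059 -0.0012]
ztop 0.07982608136151134
```

Emit:
servo_tool(
  travel=[
    [0.16,0.15,0],
    [0,0,-1],
    [0,0,-1.5],
    [0,0,-0.5],
    [0,0,0],
    [0,0,0],
    [0,0,0],
  ],
  twist=[
    [0,0,0],
    [0,0,0],
    [0,0,0],
    [0,0,0],
    [0,0,0],
    [0,0,0],
    [0,0,0],
  ],
)

```text
clock: 5.8
eef_pos: [0.549, 0.3692, 0.0397]
tcp_rot: [[-0.789, 0.615, 0.001], [0.615, 0.789, 0.0], [-0.0, 0.001, -1.0]]
contact_force: [-0.7, -0.0, -1.6]
finger_gap: 0.0588
```

Run:
```python
from h import *
import time
S=[r.state()['eef_pos'] for _ in range(3)];print(S)
f=grab('wrist'); np.savez('w5.npz',**f); s=r.state();print(s['eef_pos'],s['clock'],s['contact_force'])
save(f,'w5.png',(140,60,430,300),2.6)
P=pts(f);print('ztop',np.median(P[220:250,240:320,2]))
```

```text
[array([0.54903653, 0.36920845, 0.03974318]), array([0.54903653, 0.36920845, 0.03974318]), array([0.54903653, 0.36920845, 0.03974318])]
[0.54902381 0.36922874 0.03979578] 5.85 [-0.31790713 -0.48578604 -0.93025026]
ztop 0.0536051607041067
```

View pics/w5.png

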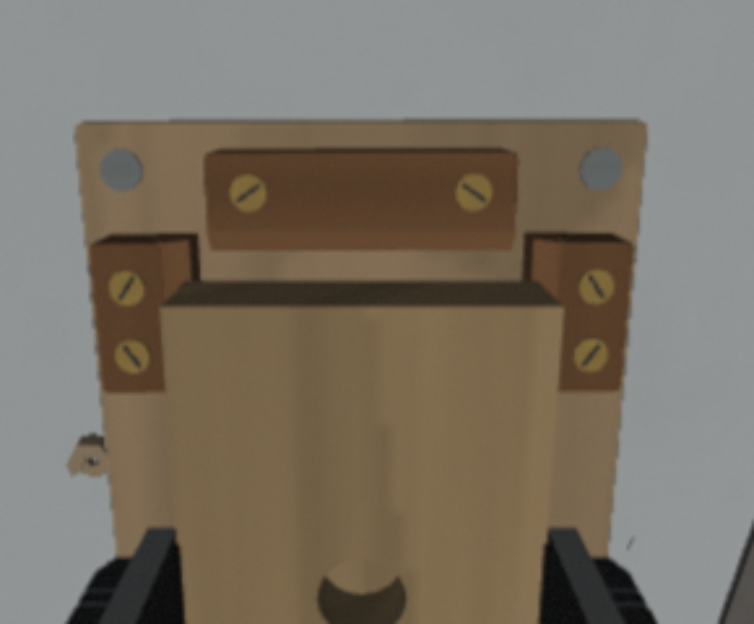

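Run:
```python
from h import *
f=dict(np.load('w5.npz'))
for k in('fx','fy','cx','cy'): f[k]=float(f[k])
s=r.state();T=s['eef_pos'];R=np.array(s['tcp_rot'])
def t(u,v,z): return (R.T@(ray(f,140+u/2.6,60+v/2.6,z)-T))[:2].round(4)
print('base',t(78,122,.008),t(646,122,.008));print('end rail top outer (70)',t(206,154,.022),t(517,154,.022))
print('rail outer y50',t(91,243,.022),t(633,243,.022))
print('end rail inner, ch.(52..56)',t(360,248,.022),t(360,248,.018))
print('board top',t(162,305,T[2]+.0139),t(560,305,T[2]+.0139),'bottom',t(182,283,T[2]-.0061),t(545,283,T[2]-.0061))
```

```text
base [ 0.0765 -0.0532] [0.0764 0.054 ]
end rail top outer (70) [ 0.0714 -0.027 ] [0.0714 0.0276]
rail outer y50 [ 0.0559 -0.0486] [0.0558 0.0494]
end rail inner, ch.(52..56) [0.0549 0.    ] [0.0543 0.    ]
board top [ 0.0515 -0.0293] [0.0514 0.0297] bottom [ 0.0508 -0.0302] [0.0508 0.0315]
```

Aligned within about 0.5 mm both ways. Lowering into the pocket.

Emit:
servo_tool(
  travel=[
    [0,0,-0.5],
    [0,0,-0.5],
    [0,0,-0.5],
    [0,0,-0.4],
    [0,0,-0.3],
    [0,0,-0.3],
    [0,0,0],
    [0,0,0],
  ],
  twist=[
    [0,0,0],
    [0,0,0],
    [0,0,0],
    [0,0,0],
    [0,0,0],
    [0,0,0],
    [0,0,0],
    [0,0,0],
  ],
)

```text
clock: 6.65
eef_pos: [0.5488, 0.3691, 0.0144]
tcp_rot: [[-0.789, 0.615, 0.0], [0.615, 0.789, 0.0], [-0.0, 0.0, -1.0]]
contact_force: [-0.1, 0.1, -1.6]
finger_gap: 0.0589
```

Emit:
servo_tool(
  travel=[
    [0,0,-0.1],
    [0,0,-0.1],
    [0,0,0],
    [0,0,0],
  ],
  twist=[
    [0,0,0],
    [0,0,0],
    [0,0,0],
    [0,0,0],
  ],
)

```text
clock: 7.05
eef_pos: [0.549, 0.3692, 0.0137]
tcp_rot: [[-0.789, 0.614, 0.001], [0.614, 0.789, 0.0], [-0.0, 0.001, -1.0]]
contact_force: [-4.7, -2.8, 7.9]
finger_gap: 0.0589
```

Emit:
servo_tool(
  travel=[
    [0,0,0],
    [0,0,0],
    [0,0,0],
    [0,0,0],
    [0,0,0],
    [0,0,0],
  ],
  twist=[
    [0,0,0],
    [0,0,0],
    [0,0,0],
    [0,0,0],
    [0,0,0],
    [0,0,0],
  ],
  grip=1,
)

```text
clock: 7.65
eef_pos: [0.5488, 0.3691, 0.0122]
tcp_rot: [[-0.789, 0.615, -0.0], [0.615, 0.789, -0.0], [-0.0, -0.0, -1.0]]
contact_force: [0.4, -1.2, -0.9]
finger_gap: 0.0852
```

Emit:
servo_tool(
  travel=[
    [0,0,1],
    [0,0,3],
    [0,0,4],
    [0,0,4],
    [0,0,4],
    [0,0,2],
    [0,0,0],
    [0,0,0],
  ],
  twist=[
    [0,0,0],
    [0,0,0],
    [0,0,0],
    [0,0,0],
    [0,0,0],
    [0,0,0],
    [0,0,0],
    [0,0,0],
  ],
)

```text
clock: 8.45
eef_pos: [0.5486, 0.369, 0.192]
tcp_rot: [[-0.789, 0.615, -0.0], [0.615, 0.789, -0.0], [0.0, -0.0, -1.0]]
contact_force: [0.4, -0.3, 0.2]
finger_gap: 0.085
```

Run:
```python
from h import *
s=r.state();T=s['eef_pos'];R=np.array(s['tcp_rot']);print(s['clock'],T,s['finger_gap'])
f=grab('wrist');np.savez('w6.npz',**f)
P=pts(f); 
# depth height map: board top heights along local coords around jig centre
c=np.array([.549,.369,0])+R@np.array([.0013,.0003,0]); L=(P-c)@R
def h(x,y): 
    m=(abs(L[...,0]-x)<.005)&(abs(L[...,1]-y)<.005)&(P[...,2]<.1)&(P[...,2]>-.02); return (round(float(np.median(P[...,2][m])),4),int(m.sum())) if m.any() else None
for x in(.06,.04,.02,-.02,-.04): print(x,[h(x,y) for y in(-.02,0,.02)])
save(f,'w6.png',(100,80,440,335),2.3)
```

```text
8.45 [0.54855701 0.36902389 0.19204532] 0.0850371661093029
0.06 [(0.0213, 121), (0.0213, 121), (0.0212, 122)]
0.04 [(0.0274, 124), (0.0273, 123), (0.0275, 123)]
0.02 [(0.0274, 111), (0.0274, 119), (0.0273, 116)]
-0.02 [(0.0273, 99), (0.0273, 101), (0.0274, 100)]
-0.04 [(0.0273, 99), (0.0274, 98), (0.0273, 104)]
```

View pics/w6.png

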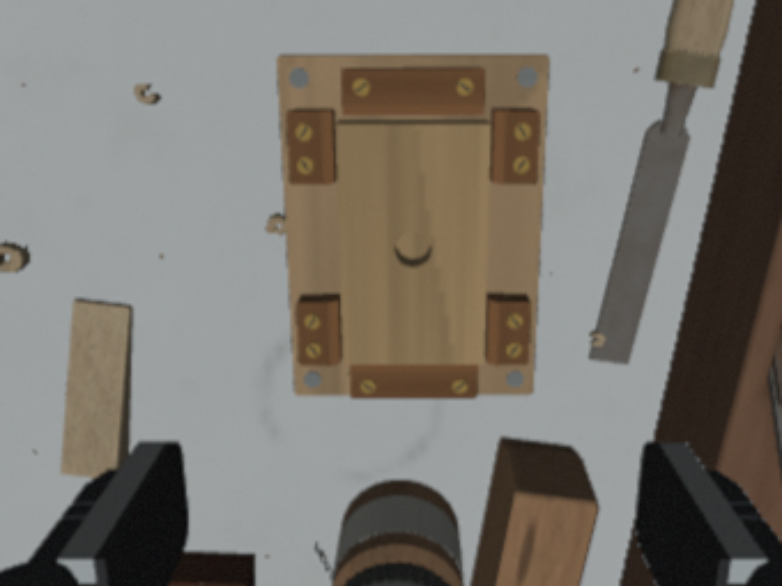

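Front is home: its top reads 27.4 mm all over against the rails' 21.3 mm, with no tilt, and it is released (9 pictures used). Next I locate the tongs and knob from the first top frame.

Run:
```python
from h import *
s=r.state();print('qpos',np.round(s['qpos'],1))
f=dict(np.load('w6.npz'))
for k in('fx','fy','cx','cy'): f[k]=float(f[k])
print('bore',ray(f,100+412/2.3,80+249/2.3,.028))
g=grab('top'); d=np.array([.0018,-.0027,0])
c=lambda u,v,z: (ray(g,165+u/3,75+v/3,z)-d)[:2].round(4)
H=c(501,460,.026);S1=c(563,360,.026);S2=c(611,411,.026);J1=c(643,275,.022);J2=c(706,345,.022)
print('heel',H,'scales',S1,S2,'mid',(S1+S2)/2,'jaws',J1,J2)
for n,a in(('scales',(S1+S2)/2),('jaws',(J1+J2)/2)):
  v=a-H;print(n,np.linalg.norm(v),np.degrees(np.arctan2(v[1],v[0])))
print('width',np.linalg.norm(S1-S2),np.linalg.norm(J1-J2))
print('brass',c(438,156,.055),'wood',c(508,66,.076))
print('jar',c(300,103,.076))
```

```text
qpos [ 23.8  37.2  62.3   0.   80.6 -28.3]
bore [0.54762149 0.37020749 0.028     ]
heel [0.4071 0.1313] scales [0.48   0.0839] [0.4416 0.0496] mid [0.4608  0.06675] jaws [0.5421 0.0228] [ 0.4891 -0.0223]
scales 0.08396661538968923 -50.242481166569625
jaws 0.1701362762611196 -50.377681641486404
width 0.051488348196460906 0.0695917380153708
brass [0.6271 0.1741] wood [0.6845 0.1244]
jar [0.6623 0.2712]
```

Emit:
servo_tool(
  travel=[
    [-0.4,-1.4,0],
    [-0.4,-1.4,0],
    [-0.4,-1.4,0],
    [-0.4,-1.4,0],
    [-0.4,-1.4,0],
    [-0.4,-1.4,0],
    [-0.4,-1.4,0],
    [-0.4,-1.4,0],
  ],
  twist=[
    [0,0,-8.5],
    [0,0,-8.5],
    [0,0,-8.5],
    [0,0,-8.5],
    [0,0,-8.5],
    [0,0,-8.5],
    [0,0,-8.5],
    [0,0,-8.5],
  ],
)

```text
clock: 9.35
eef_pos: [0.5161, 0.2564, 0.191]
tcp_rot: [[0.28, 0.96, -0.002], [0.96, -0.28, -0.001], [-0.001, -0.002, -1.0]]
contact_force: [1.0, 0.1, -0.0]
finger_gap: 0.0853
```

Emit:
servo_tool(
  travel=[
    [-0.4,-1.4,0],
    [-0.4,-1.4,0],
    [-0.4,-1.4,0],
    [-0.4,-1.4,0],
    [-0.4,-1.4,0],
    [-0.4,-1.4,0],
    [-0.4,-1.4,0],
    [-0.4,-1.4,0],
  ],
  twist=[
    [0,0,-8.5],
    [0,0,-8.5],
    [0,0,-8.5],
    [0,0,-8.5],
    [0,0,-8.5],
    [0,0,-8.5],
    [0,0,-8.5],
    [0,0,-8.5],
  ],
)

```text
clock: 10.15
eef_pos: [0.4841, 0.1445, 0.1911]
tcp_rot: [[0.995, 0.1, -0.002], [0.1, -0.995, -0.0], [-0.002, -0.0, -1.0]]
contact_force: [0.2, 1.1, 0.2]
finger_gap: 0.0854
```

Emit:
servo_tool(
  travel=[
    [-0.3,-1.15,0],
    [-0.3,-1.15,0],
    [-0.3,-1.15,0],
    [-0.3,-1.15,0],
    [-0.3,-1.15,0],
    [-0.3,-1.15,0],
    [-0.3,-1.15,0],
    [0,0,0],
  ],
  twist=[
    [0,0,-8],
    [0,0,-8],
    [0,0,-8],
    [0,0,-8],
    [0,0,-8],
    [0,0,-8],
    [0,0,-8],
    [0,0,0],
  ],
)

```text
clock: 10.95
eef_pos: [0.4632, 0.0639, 0.1914]
tcp_rot: [[0.642, -0.767, -0.002], [-0.767, -0.642, 0.0], [-0.001, 0.001, -1.0]]
contact_force: [0.8, -0.4, 0.2]
finger_gap: 0.0857
```

Run:
```python
from h import *
s=r.state();T=s['eef_pos'];R=np.array(s['tcp_rot']);print(s['clock'],T,np.degrees(np.arctan2(R[1,0],R[0,0])),np.round(s['qpos'],1))
f=grab('wrist');np.savez('w7.npz',**f);save(f,'w7.png',None,1.4)
```

```text
10.95 [0.46319495 0.06388739 0.19141399] -50.06632612609676 [ -6.5  12.9  98.7  -0.   68.5 133.5]
```

View pics/w7.png

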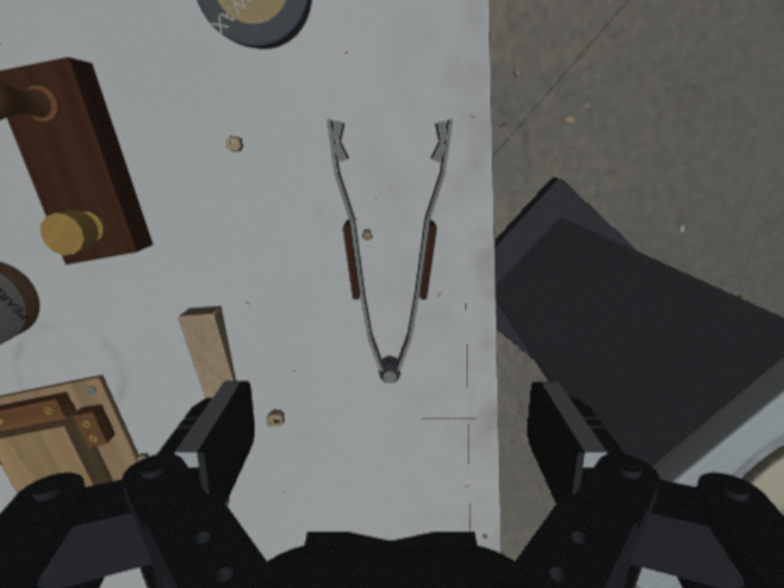

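The wrist view shows the tongs nearly in line with the tool: heel (390,370), scale middles about (349,260) and (431,260), jaws (338,142) and (442,142). The brass knob's dome is at about (65,232).

Run:
```python
from h import *
f=dict(np.load('w7.npz'))
for k in('fx','fy','cx','cy'): f[k]=float(f[k])
s=r.state();T=s['eef_pos'];R=np.array(s['tcp_rot'])
w=lambda u,v,z: ray(f,u/1.4,v/1.4,z)
t=lambda u,v,z:(R.T@(w(u,v,z)-T))[:2].round(4)
print('heel top',t(390,363,.026),t(390,376,.0))
print('scales front',t(344,222,.026),t(436,222,.026),'rear',t(353,298,.026),t(427,298,.026))
print('jaws',t(338,142,.022),t(442,142,.022),'tips',t(329,121,.022),t(451,121,.022))
print('brass dome',w(64,233,.054),'headtop')
s=r.state();print(s['eef_pos'])
```

```text
heel top [-0.0746  0.0002] [-0.0988  0.    ]
scales front [ 0.0267 -0.0291] [0.0264 0.0306] rear [-0.0254 -0.0248] [-0.0257  0.0257]
jaws [ 0.0762 -0.0315] [0.0758 0.0335] tips [ 0.0886 -0.0366] [0.0882 0.0387]
brass dome [0.62713628 0.16926983 0.054     ] headtop
[0.46343311 0.06447815 0.19156941]
```

Emit:
servo_tool(
  travel=[
    [0,0,-3],
    [0,0,-4],
    [0,0,-4],
    [0,0,-4],
    [0,0,-2.4],
    [0,0,-1],
    [0,0,-0.5],
    [0,0,0],
  ],
  twist=[
    [0,0,0],
    [0,0,0],
    [0,0,0],
    [0,0,0],
    [0,0,0],
    [0,0,0],
    [0,0,0],
    [0,0,0],
  ],
)

```text
clock: 11.8
eef_pos: [0.4641, 0.0648, 0.0036]
tcp_rot: [[0.645, -0.764, 0.0], [-0.764, -0.645, -0.0], [0.0, -0.0, -1.0]]
contact_force: [0.7, -0.4, -0.2]
finger_gap: 0.0854
```

Emit:
servo_tool(
  travel=[
    [0,0,0],
    [0,0,0],
    [0,0,0],
    [0,0,0],
    [0,0,0],
    [0,0,0],
    [0,0,0],
  ],
  twist=[
    [0,0,0],
    [0,0,0],
    [0,0,0],
    [0,0,0],
    [0,0,0],
    [0,0,0],
    [0,0,0],
  ],
  grip=0.59,
  newtons=30,
)

```text
clock: 12.5
eef_pos: [0.4648, 0.0645, 0.0047]
tcp_rot: [[0.644, -0.765, 0.003], [-0.765, -0.644, -0.0], [0.002, -0.002, -1.0]]
contact_force: [-0.2, -0.3, 9.4]
finger_gap: 0.0508
```

Emit:
servo_tool(
  travel=[
    [0,0,0.3],
    [0,0,0.7],
    [0,0,1.5],
    [0,0,2.5],
    [0,0,3],
    [0,0,3],
    [0,0,0],
    [0,0,0],
  ],
  twist=[
    [0,0,0],
    [0,0,0],
    [0,0,0],
    [0,0,0],
    [0,0,0],
    [0,0,0],
    [0,0,0],
    [0,0,0],
  ],
)

```text
clock: 13.3
eef_pos: [0.4637, 0.0646, 0.1136]
tcp_rot: [[0.644, -0.765, 0.001], [-0.765, -0.644, -0.0], [0.001, -0.001, -1.0]]
contact_force: [-0.8, -0.7, -1.5]
finger_gap: 0.0503
```

Run:
```python
from h import *
s=r.state();T=s['eef_pos'];R=np.array(s['tcp_rot']);print(s['clock'],T,s['contact_force'],s['finger_gap'])
f=grab('wrist');np.savez('w8.npz',**f)
P=pts(f);L=(P-T)@R
# things between TCP-40mm and +40mm near tongs region in tool frame
m=(abs(L[...,0]-.03)<.09)&(abs(L[...,1])<.05)&(L[...,2]>-.05)&(L[...,2]<.04)
for x in np.arange(.0,.105,.01):
    q=m&(abs(L[...,0]-x)<.004)
    for sgn in(-1,1):
        k=q&(sgn*L[...,1]>0.003)
        if k.sum()>5: print('x%.2f'%x,sgn,k.sum(),'y',np.percentile(L[k][:,1],[5,50,95]).round(4),'z',np.percentile(L[k][:,2],[5,50,95]).round(4))
```

```text
13.3 [0.46368378 0.0646401  0.11357661] [-0.82033996 -0.73195532 -1.53120513] 0.05030278406805556
x0.00 -1 776 y [-0.0268 -0.0238 -0.0171] z [-0.041  -0.0208 -0.0078]
x0.00 1 780 y [0.017  0.0236 0.0267] z [-0.0411 -0.021  -0.0071]
x0.01 -1 2168 y [-0.0413 -0.0289 -0.0181] z [-0.0492 -0.0306 -0.0107]
x0.01 1 2141 y [0.018  0.0286 0.0401] z [-0.0492 -0.0306 -0.0111]
x0.02 -1 509 y [-0.0254 -0.0212 -0.0183] z [-0.0212 -0.0181 -0.0047]
x0.02 1 502 y [0.0183 0.021  0.0253] z [-0.0212 -0.0187 -0.0046]
x0.03 -1 267 y [-0.0222 -0.0203 -0.0191] z [-0.0163 -0.0136 -0.0019]
x0.03 1 263 y [0.019  0.0202 0.022 ] z [-0.0165 -0.0135 -0.0016]
x0.04 -1 290 y [-0.0248 -0.0229 -0.0216] z [-0.0163 -0.0136 -0.0018]
x0.04 1 286 y [0.0216 0.0228 0.0248] z [-0.0165 -0.0139 -0.002 ]
x0.05 -1 313 y [-0.0273 -0.0255 -0.0242] z [-0.0165 -0.0133 -0.0015]
x0.05 1 311 y [0.0241 0.0254 0.0272] z [-0.0165 -0.0135 -0.0019]
x0.06 -1 303 y [-0.0291 -0.0273 -0.0267] z [-0.0165 -0.0142 -0.0026]
x0.06 1 299 y [0.0267 0.0273 0.0291] z [-0.0165 -0.0143 -0.0024]
x0.07 -1 677 y [-0.0296 -0.0244 -0.0208] z [-0.0176 -0.016  -0.0031]
x0.07 1 688 y [0.0207 0.0243 0.0295] z [-0.0177 -0.0162 -0.0029]
x0.08 -1 646 y [-0.0302 -0.0258 -0.023 ] z [-0.0176 -0.016  -0.0025]
x0.08 1 644 y [0.0229 0.0258 0.0301] z [-0.0178 -0.0161 -0.003 ]
x0.09 -1 300 y [-0.0309 -0.0279 -0.0217] z [-0.0175 -0.0157 -0.0055]
x0.09 1 295 y [0.0217 0.0267 0.0308] z [-0.0177 -0.0158 -0.0048]
```

Tongs are held level and symmetric: scale tops 21 mm above the TCP, jaw gap about 42 mm. Turning to approach across the drying board's long side.

Emit:
servo_tool(
  travel=[
    [0.93,0.41,0],
    [0.93,0.41,0],
    [0.93,0.41,0],
    [0.93,0.41,0],
    [0.93,0.41,0],
    [0.93,0.41,0],
    [0.93,0.41,0],
    [0.93,0.41,0],
  ],
  twist=[
    [0,0,6],
    [0,0,8],
    [0,0,8],
    [0,0,8],
    [0,0,8],
    [0,0,8],
    [0,0,8],
    [0,0,8],
  ],
)

```text
clock: 14.15
eef_pos: [0.5378, 0.0976, 0.1117]
tcp_rot: [[0.977, 0.215, -0.003], [0.215, -0.977, 0.0], [-0.003, -0.001, -1.0]]
contact_force: [0.3, -1.3, -1.8]
finger_gap: 0.0504
```

Emit:
servo_tool(
  travel=[
    [0.93,0.41,0],
    [0.93,0.41,0],
    [0.93,0.41,0],
    [0.93,0.41,0],
    [0,0,0],
    [0,0,0],
    [0,0,0],
  ],
  twist=[
    [0,0,8],
    [0,0,8],
    [0,0,8],
    [0,0,8],
    [0,0,5],
    [0,0,0],
    [0,0,0],
  ],
)

```text
clock: 14.85
eef_pos: [0.5748, 0.1138, 0.1122]
tcp_rot: [[0.657, 0.754, -0.002], [0.754, -0.657, 0.0], [-0.001, -0.002, -1.0]]
contact_force: [-0.1, 0.1, -0.8]
finger_gap: 0.0504
```

```bash
cat > k.py <<'E'
from h import *
import sys
def look(name):
    s=r.state();T=s['eef_pos'];R=np.array(s['tcp_rot']);print(s['clock'],T.round(4),np.degrees(np.arctan2(R[1,0],R[0,0])).round(2),'F',s['contact_force'].round(1),'gap',s['finger_gap'])
    f=grab('wrist');np.savez(name+'.npz',**f);save(f,name+'.png',None,1.4)
    P=pts(f);L=(P-T)@R
    hsv=cv2.cvtColor(f['color'],cv2.COLOR_RGB2HSV)
    m=cv2.inRange(hsv,(20,120,60),(32,255,255)); n,l,st,ce=cv2.connectedComponentsWithStats(m)
    i=1+np.argmax(st[1:,4]); k=l==i
    print('brass px',ce[i].round(1),st[i],'zmax',np.percentile(P[k][:,2],98).round(4))
    top=k&(P[...,2]>np.percentile(P[k][:,2],98)-.005)
    # dome circle
    c,rad=cv2.minEnclosingCircle((P[top][:,:2]*1000).astype(np.float32)); print('dome circle world mm',c,rad)
    c=np.array([c[0]/1000,c[1]/1000,T[2]]); print('knob in tool',(R.T@(c-T)).round(4))
    j=(L[...,2]>-.0195)&(L[...,2]<-.0150)&(abs(L[...,1])<.045)&(L[...,0]>.06)&(L[...,0]<.105)&~k
    for x in np.arange(.064,.1,.003):
        q=j&(abs(L[...,0]-x)<.0015)
        a=L[q&(L[...,1]<0)][:,1];b=L[q&(L[...,1]>0)][:,1]
        if len(a)>3 and len(b)>3: print('x%.3f'%x,'inner',a.max().round(4),b.min().round(4),'outer',a.min().round(4),b.max().round(4))
if __name__=='__main__': look(sys.argv[1])
E
python3 k.py w9
```

```text
14.85 [0.5748 0.1138 0.1122] 48.94 F [-0.1  0.1 -0.8] gap 0.05036144406578055
brass px [285.3  95.8] [ 264   72   44   48 1624] zmax 0.0549
dome circle world mm (629.6445922851562, 172.9002685546875) 12.75507640838623
knob in tool [ 0.0806  0.0025 -0.0001]
x0.064 inner -0.0283 0.0227 outer -0.031 0.0283
x0.067 inner -0.0214 0.0188 outer -0.0311 0.0285
x0.070 inner -0.022 0.0192 outer -0.0313 0.0286
x0.073 inner -0.0233 0.0207 outer -0.0314 0.0289
x0.076 inner -0.0247 0.022 outer -0.0319 0.0289
x0.079 inner -0.0252 0.0227 outer -0.032 0.0294
x0.082 inner -0.0243 0.0217 outer -0.0322 0.0295
x0.085 inner -0.0238 0.0208 outer -0.0323 0.0296
x0.088 inner -0.023 0.0202 outer -0.0326 0.0298
x0.091 inner -0.0244 0.0227 outer -0.0326 0.0299
```

View pics/w9.png

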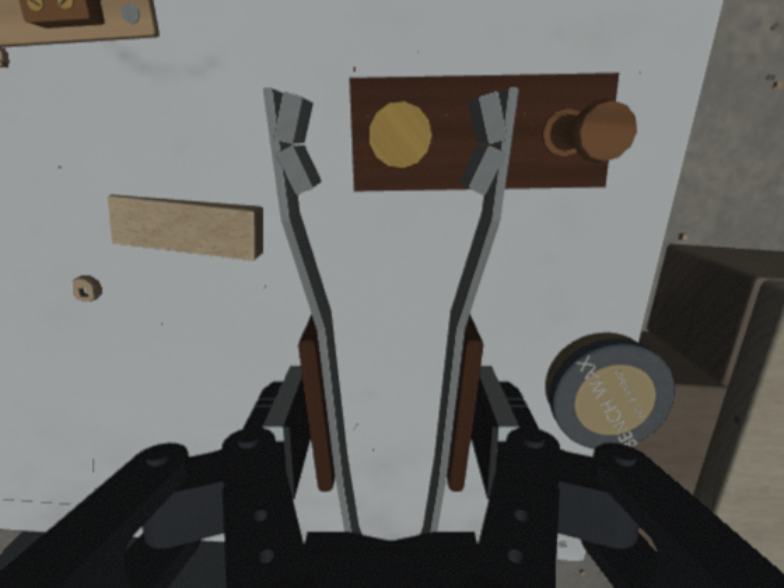

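Jaws straddle the line to the knob, whose head is at (400,134); the wooden knob stands clear at (605,130). Nudging 2 mm ahead and 4 mm sideways, then down to just above the dome to re-measure.

Emit:
servo_tool(
  travel=[
    [0.4,-0.1,-1],
    [0,0,-1.6],
    [0,0,-1.4],
    [0,0,-0.6],
    [0,0,0],
    [0,0,0],
    [0,0,0],
  ],
  twist=[
    [0,0,0],
    [0,0,0],
    [0,0,0],
    [0,0,0],
    [0,0,0],
    [0,0,0],
    [0,0,0],
  ],
)

```text
clock: 15.6
eef_pos: [0.5798, 0.1128, 0.068]
tcp_rot: [[0.655, 0.756, 0.001], [0.756, -0.655, -0.0], [0.001, 0.001, -1.0]]
contact_force: [-0.7, -0.6, -1.2]
finger_gap: 0.0504
```

```bash
python3 k.py w10
```

```text
15.6 [0.5798 0.1128 0.068 ] 49.08 F [-0.7 -0.6 -1.2] gap 0.050383620755092624
brass px [277.5 100.8] [ 250   71   57   60 2626] zmax 0.055
dome circle world mm (629.6555786132812, 173.0885467529297) 12.755785942077637
knob in tool [ 0.0782 -0.0018  0.0001]
x0.064 inner -0.0261 0.023 outer -0.0311 0.0282
x0.067 inner -0.0215 0.0186 outer -0.0312 0.0284
x0.070 inner -0.0219 0.0191 outer -0.0314 0.0287
x0.073 inner -0.0234 0.0206 outer -0.0316 0.0289
x0.076 inner -0.0246 0.0216 outer -0.0317 0.029
x0.079 inner -0.0256 0.0227 outer -0.032 0.0294
x0.082 inner -0.0244 0.0218 outer -0.0321 0.0296
x0.085 inner -0.0235 0.0211 outer -0.0323 0.0295
x0.088 inner -0.0229 0.0201 outer -0.0326 0.0298
x0.091 inner -0.0249 0.0228 outer -0.0324 0.03
```

Centred within 0.5 mm. Lowering around the head.

Emit:
servo_tool(
  travel=[
    [0,0,-0.6],
    [0,0,-0.8],
    [0,0,-0.8],
    [0,0,-0.6],
    [0,0,-0.3],
    [0,0,0],
    [0,0,0],
  ],
  twist=[
    [0,0,0],
    [0,0,0],
    [0,0,0],
    [0,0,0],
    [0,0,0],
    [0,0,0],
    [0,0,0],
  ],
)

```text
clock: 16.35
eef_pos: [0.5795, 0.1128, 0.0364]
tcp_rot: [[0.655, 0.756, 0.0], [0.756, -0.655, 0.0], [0.0, 0.0, -1.0]]
contact_force: [1.0, 0.4, -0.1]
finger_gap: 0.0503
```

```bash
python3 k.py w11
```

```text
16.35 [0.5795 0.1128 0.0364] 49.08 F [ 1.   0.4 -0.1] gap 0.05026837619450083
brass px [278.  100.4] [ 244   63   71   76 4061] zmax 0.055
dome circle world mm (629.5217895507812, 173.06922912597656) 12.822766304016113
knob in tool [ 0.0783 -0.0017  0.    ]
x0.064 inner -0.0283 0.0256 outer -0.031 0.0282
x0.067 inner -0.0218 0.0187 outer -0.0311 0.0285
x0.070 inner -0.0222 0.0191 outer -0.0313 0.0287
x0.073 inner -0.0232 0.0207 outer -0.0314 0.0289
x0.076 inner -0.0246 0.0219 outer -0.0318 0.029
x0.079 inner -0.0253 0.0226 outer -0.032 0.0293
x0.082 inner -0.0245 0.0217 outer -0.0322 0.0296
x0.085 inner -0.0236 0.0207 outer -0.0324 0.0297
x0.088 inner -0.0074 0.0202 outer -0.0326 0.0299
x0.091 inner -0.0253 0.0027 outer -0.0326 0.0299
```

Emit:
servo_tool(
  travel=[
    [0,0,0],
    [0,0,0],
    [0,0,0],
  ],
  twist=[
    [0,0,0],
    [0,0,0],
    [0,0,0],
  ],
  grip=0.48,
  newtons=40,
)

```text
clock: 16.7
eef_pos: [0.5794, 0.1128, 0.0364]
tcp_rot: [[0.655, 0.756, 0.0], [0.756, -0.655, -0.0], [0.0, 0.0, -1.0]]
contact_force: [0.3, -0.6, -1.0]
finger_gap: 0.0411
```

Emit:
servo_tool(
  travel=[
    [0,0,0],
    [0,0,0],
    [0,0,0],
    [0,0,0],
    [0,0,0],
    [0,0,0],
  ],
  twist=[
    [0,0,0],
    [0,0,0],
    [0,0,0],
    [0,0,0],
    [0,0,0],
    [0,0,0],
  ],
  grip=0.3,
  newtons=40,
)

```text
clock: 17.3
eef_pos: [0.5794, 0.1128, 0.0364]
tcp_rot: [[0.655, 0.756, 0.0], [0.756, -0.655, 0.0], [0.0, 0.0, -1.0]]
contact_force: [-1.0, 0.3, 0.8]
finger_gap: 0.0371
```

```bash
python3 k.py w12
```

```text
17.3 [0.5794 0.1128 0.0364] 49.08 F [-1.   0.3  0.8] gap 0.03714060061711866
brass px [278.5 100.3] [ 244   63   71   75 4082] zmax 0.055
dome circle world mm (629.715576171875, 172.85665893554688) 12.81579875946045
knob in tool [ 0.0783 -0.0013  0.    ]
x0.064 inner -0.0158 0.0125 outer -0.0195 0.017
x0.067 inner -0.0117 0.0088 outer -0.0197 0.0179
x0.070 inner -0.0121 0.0095 outer -0.0192 0.0179
x0.073 inner -0.0138 0.0108 outer -0.0203 0.0173
x0.076 inner -0.0144 0.0115 outer -0.0206 0.0179
x0.079 inner -0.0146 0.0117 outer -0.0204 0.0167
x0.082 inner -0.0131 0.0108 outer -0.0206 0.018
x0.085 inner -0.0124 0.0097 outer -0.0204 0.0178
x0.088 inner -0.0074 0.0076 outer -0.0196 0.018
x0.091 inner -0.0018 0.0113 outer -0.0201 0.0131
```

Emit:
servo_tool(
  travel=[
    [0,0,0.4],
    [0,0,0.6],
    [0,0,1],
    [0,0,1],
    [0,0,1.5],
    [0,0,1.5],
    [0,0,0],
    [0,0,0],
  ],
  twist=[
    [0,0,0],
    [0,0,0],
    [0,0,0],
    [0,0,0],
    [0,0,0],
    [0,0,0],
    [0,0,0],
    [0,0,0],
  ],
)

```text
clock: 18.15
eef_pos: [0.5794, 0.1128, 0.0964]
tcp_rot: [[0.655, 0.756, 0.0], [0.756, -0.655, -0.0], [0.0, 0.0, -1.0]]
contact_force: [0.5, 1.0, -1.8]
finger_gap: 0.0367
```

```bash
python3 k.py w13
```

```text
18.15 [0.5794 0.1128 0.0964] 49.09 F [ 0.5  1.  -1.8] gap 0.03667588961432238
brass px [278.6 100.3] [ 244   63   71   75 4059] zmax 0.1147
dome circle world mm (629.7885131835938, 172.8028106689453) 12.789172172546387
knob in tool [ 0.0784 -0.0012  0.    ]
x0.067 inner -0.0121 0.0095 outer -0.0201 0.0138
x0.070 inner -0.0121 0.0095 outer -0.0175 0.0148
x0.073 inner -0.0134 0.0108 outer -0.0193 0.0158
x0.076 inner -0.0144 0.0114 outer -0.0191 0.0164
x0.079 inner -0.015 0.012 outer -0.0192 0.0163
x0.082 inner -0.0135 0.0108 outer -0.0192 0.0162
x0.085 inner -0.0116 0.0101 outer -0.019 0.0172
x0.088 inner -0.0115 0.0086 outer -0.0196 0.0142
```

Knob lifted with the tongs (dome now at 114.7 mm). Carrying it over to the bore.

Emit:
servo_tool(
  travel=[
    [0,0,1],
    [-0.2,0.5,1.5],
    [-0.5,1.2,1],
    [-0.7,1.7,0.5],
    [-0.8,1.9,0],
    [-0.8,1.9,0],
    [-0.8,1.9,0],
    [-0.8,1.9,0],
  ],
  twist=[
    [0,0,0],
    [0,0,0],
    [0,0,0],
    [0,0,0],
    [0,0,0],
    [0,0,0],
    [0,0,0],
    [0,0,0],
  ],
)

```text
clock: 19.0
eef_pos: [0.5325, 0.2242, 0.1365]
tcp_rot: [[0.655, 0.756, -0.0], [0.756, -0.655, 0.0], [-0.0, -0.0, -1.0]]
contact_force: [0.8, 1.6, -1.5]
finger_gap: 0.0367
```

Emit:
servo_tool(
  travel=[
    [-0.8,1.9,0],
    [-0.8,1.9,0],
    [-0.8,1.9,0],
    [-0.6,1.6,0],
    [-0.4,1,0],
    [-0.2,0.45,0],
    [0,0,0],
    [0,0,0],
  ],
  twist=[
    [0,0,0],
    [0,0,0],
    [0,0,0],
    [0,0,0],
    [0,0,0],
    [0,0,0],
    [0,0,0],
    [0,0,0],
  ],
)

```text
clock: 19.8
eef_pos: [0.4976, 0.3098, 0.1362]
tcp_rot: [[0.655, 0.755, -0.0], [0.755, -0.655, -0.0], [-0.0, 0.0, -1.0]]
contact_force: [1.1, 0.6, -0.7]
finger_gap: 0.0371
```

```bash
python3 k.py w14
```

```text
19.8 [0.4976 0.3098 0.1362] 49.05 F [ 1.1  0.6 -0.7] gap 0.03710236572394635
brass px [278.6 100.4] [ 244   64   71   74 4033] zmax 0.1545
dome circle world mm (547.8914184570312, 369.67938232421875) 12.785520553588867
knob in tool [ 0.0782 -0.0013 -0.    ]
x0.067 inner -0.0121 0.0088 outer -0.0169 0.0134
x0.070 inner -0.0124 0.0095 outer -0.0204 0.0167
x0.073 inner -0.0131 0.0111 outer -0.0184 0.0162
x0.076 inner -0.0151 0.0115 outer -0.02 0.0165
x0.079 inner -0.0146 0.012 outer -0.0195 0.0171
x0.082 inner -0.0138 0.0109 outer -0.0195 0.0159
x0.085 inner -0.0113 0.0094 outer -0.0197 0.0165
x0.088 inner -0.0098 0.0093 outer -0.0205 0.018
x0.091 inner -0.0063 0.0117 outer -0.0202 0.0179
```

Emit:
servo_tool(
  travel=[
    [0,0.05,-0.6],
    [0,0,-1],
    [0,0,-1],
    [0,0,-1],
    [0,0,-0.7],
    [0,0,-0.3],
    [0,0,0],
    [0,0,0],
  ],
  twist=[
    [0,0,0],
    [0,0,0],
    [0,0,0],
    [0,0,0],
    [0,0,0],
    [0,0,0],
    [0,0,0],
    [0,0,0],
  ],
)

```text
clock: 20.65
eef_pos: [0.4976, 0.3109, 0.0906]
tcp_rot: [[0.655, 0.756, 0.001], [0.756, -0.655, 0.0], [0.001, 0.0, -1.0]]
contact_force: [0.9, -0.8, -1.8]
finger_gap: 0.0372
```

```bash
python3 k.py w15
python3 - <<'E'
from h import *
f=dict(np.load('w15.npz'));g=grab('side')
for k in('fx','fy','cx','cy'): f[k]=float(f[k])
P=pts(f); a=np.radians(142.1); ex=np.array([np.cos(a),np.sin(a)]);ey=np.array([ex[1],-ex[0]])
D=(P[...,:2]-np.array([.548,.3702])); X=D@ex;Y=D@ey; Z=P[...,2]
b=(Z>.0245)&(Z<.031)&(abs(X)<.07)&(abs(Y)<.05)
for lo in np.arange(-.045,.05,.01):
    q=b&(abs(X-lo)<.004); 
    if q.sum()>20: print('X%.3f'%lo,'Y',np.percentile(Y[q],[.5,99.5]).round(4))
for lo in(-.025,-.015,0,.015,.025):
    q=b&(abs(Y-lo)<.004); 
    if q.sum()>20: print('Y%.3f'%lo,'X',np.percentile(X[q],[.5,99.5]).round(4))
# side: brass height map
Q=pts(g);hsv=cv2.cvtColor(g['color'],cv2.COLOR_RGB2HSV)
m=cv2.inRange(hsv,(18,110,60),(34,255,255))>0; m&=(abs(Q[...,0]-.548)<.03)&(abs(Q[...,1]-.37)<.03)&(Q[...,2]>.04)
print('side brass z',np.percentile(Q[m][:,2],[1,99]) if m.any() else None,m.sum()); 
A=cv2.resize(np.ascontiguousarray(g['color'][90:240,240:460]),None,fx=2.6,fy=2.6)
cv2.imwrite('pics/s15.png',A[:,:,::-1])
E
```

```text
20.65 [0.4976 0.3109 0.0906] 49.09 F [ 0.9 -0.8 -1.8] gap 0.03720091109451729
brass px [278.6 100.4] [ 244   64   71   74 4037] zmax 0.1089
dome circle world mm (547.7628173828125, 370.7748718261719) 12.772440910339355
knob in tool [ 0.0781 -0.0013  0.    ]
x0.067 inner -0.0121 0.0088 outer -0.0202 0.0172
x0.070 inner -0.0124 0.0101 outer -0.0201 0.0174
x0.073 inner -0.0138 0.0108 outer -0.0192 0.0158
x0.076 inner -0.015 0.0114 outer -0.0187 0.0165
x0.079 inner -0.0146 0.0116 outer -0.0192 0.017
x0.082 inner -0.0138 0.0105 outer -0.0201 0.0162
x0.085 inner -0.0123 0.0097 outer -0.0177 0.0171
x0.088 inner -0.0116 0.0086 outer -0.0199 0.0177
X-0.045 Y [-0.0294  0.03  ]
X-0.035 Y [-0.0294  0.0299]
X-0.025 Y [-0.0297  0.0301]
X-0.015 Y [-0.0294  0.03  ]
X-0.005 Y [-0.0295  0.0301]
X0.005 Y [-0.0296  0.0301]
X0.015 Y [-0.0297  0.0301]
X0.025 Y [-0.0295  0.0302]
X0.035 Y [-0.0293  0.0301]
X0.045 Y [-0.0293  0.03  ]
Y-0.025 X [-0.0495  0.0498]
Y-0.015 X [-0.0496  0.05  ]
Y0.000 X [-0.0497  0.05  ]
Y0.015 X [-0.0497  0.0499]
Y0.025 X [-0.0494  0.0497]
side brass z [0.06612587 0.11144269] 66
```

View pics/s15.png

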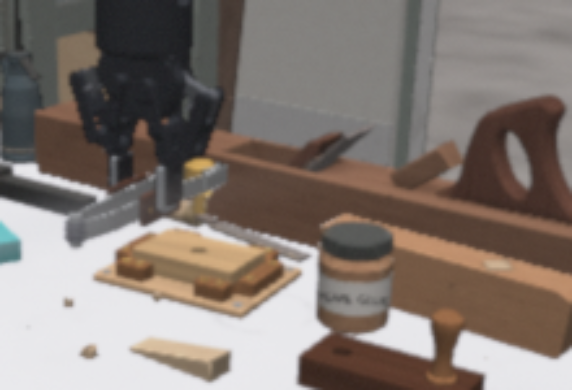

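Side view: the knob hangs spigot down in the tongs at (198,188), above the bore at (198,250). The wooden knob still stands in its board. Wrist depth puts the board centre at (548.1, 370.4) mm and the knob at (547.8, 370.8) mm. Handing in.

Run:
```python
from h import *
s=r.state();print(s['clock'],s['eef_pos'],s['contact_force'],s['finger_gap']); print(r.close_job())
```

```text
20.75 [0.49759705 0.31092371 0.09073781] [ 0.36679595  0.530176   -1.40043697] 0.0372154868250305
the job is handed in; nothing more can be done
None
```

The job is done and handed in at 20.75 s. The drawer front lies in the jig, and the brass knob hangs in the squeezed tongs over its bore.

- **Drawer front:** I gripped it across its width, lowered it into the pocket and let go. Its top read 27.3–27.5 mm everywhere, against 28 mm nominal. The rails read about as low, so it is flat and fully home.
- **Brass knob:** I gripped the tongs on their scales and closed them on the knob's head with 40 N. The finger opening was about 37 mm, against a nominal 38 mm. Only the tongs touched the brass.
- **Final position:** the last depth check put the knob's axis within about 0.5 mm of the board's centre. The spigot's end should be about 34 mm above the wood, worked out from the knob's dimensions. The grip stayed steady.
- **Other things:** the wooden knob, jar and wedge look undisturbed in the last picture. I did not measure the bystanders again.

The top and wrist cameras disagreed by 3–5 mm on the front and the jig. I aligned each step by comparing things within a single wrist view, and none of the checks failed.

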